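# Hang a welded bracket on a swinging hook and close the parts carton

## Robot

A 6-joint arm with a two-finger parallel gripper is mounted at the origin on the work surface. World frame = base frame: x ahead of the robot, y to its left, z up, the work surface at z = 0. Lengths are in m, angles in degrees, forces in N, time in s.
With the tool pointing down it reaches from about 0.25 to 0.725 m from the base axis. Payload 9.7 kg.
Tool frame: the origin (TCP) lies midway between the tips of the shut fingers; the grasp point (between the pads) lies bot.grasp_offset behind it (bot.grasp_offset is the distance from the TCP to the grasp point, in m); x points along the fingers, y is the direction in which the jaws open and shut, and the axes are right-handed (so a half turn about x gives the same grasp; the last joint's range is limited). The gripper opens to 85 mm and grips with 20 to 120 N. Pads are 22 mm wide; open, the fingers measure 114 mm over their backs; the gripper's body (76 mm by 85 mm) begins 54 mm behind the grasp point. The pads swing forward as they close: fully open they stand 13 mm farther back than shut.
Start: joints at [-66.807, 4.979, 10.078, 95.1, 0, 90], TCP at [0.217, -0.506, 0.231] pointing down, gripper open.
Joint ranges: [-179.16, 179.16], [-48.56, 103.87], [-65.8, 70.77], [-126.05, 130.52], [-82.76, 87.17], [-180, 180]. Speed limits (degrees/s): [127.2, 127.2, 147.25, 180, 180, 180].

## Interface

Orientations are given as [roll, pitch, yaw] about the fixed x, y, z axes, in that order (R = Rz(yaw) Ry(pitch) Rx(roll)).
In Python, from workcell import status, camera, bot gives the robot as it stands.
- The arm moves only by the shell command python3 -m jog 'ROWS' [OPENING] [FORCE]. ROWS is text: rows parted by semicolons, each of 4 numbers parted by spaces: the shift along the tool's x, y, z in mm, then the turn about the tool's x in degrees. A call has exactly 8 rows; each row is the pose to reach, as a shift and turn from the pose commanded when the call began, along the tool's axes at that moment; what a row does not reach only later rows make up. A row lasts 1/8 s, in which the tool goes at most 62.5 mm and 10.7 degrees, less where a joint would pass 70% of its speed; a pose out of reach is approached as far as the arm can. A call with a gripper value outside its range is refused whole. OPENING is the opening, from 0 (shut) to 1 (fully open), set as the call begins (- or left out, the last holds). The fingers move at their own pace and stop on an object; FORCE is the grip in N (left out, the last holds). Time passes only in rows, so rows that repeat a pose let the fingers close, or fill a call up. It gives the time, the measured TCP pose, the force and the opening at its end, in the units of the state.
- status.get_obs(): the state, without advancing time (a new reading comes with each control period).
- camera(name): name is "side" or "top"; returns a dict with "color" (480x640x3 uint8, red, green, blue), "vfov" (degrees; the focal length in pixels is half the picture's height over the tangent of half this angle, whatever the lens; pixels are square), "cx", "cy" (the principal point, pixels), "D" ([k1, k2, p1, p2, k3] as OpenCV has them; the pictures are not rectified), "rvec" (rotation vector, rad) and "tvec" (3), from world to camera coordinates, as OpenCV has them. Camera axes: x right, y down, z forward; pixel columns grow to the right and rows downward; lengths in m; the calibration is good to about 2 mm. A picture is of the moment at which its call begins. There is no depth.
- bot.job_done(): hands the job in, once; it reports no verdict.
The state is a dict: "time": time; "q": joint angles; "qd": joint speeds; "joint_efforts": joint torques, N m; "ee_pos": TCP position; "tcp_rot": TCP orientation; "wrist_force": force on the tool from outside, world axes, zero at the start; "torque": the same for the moment, N m; "opening": finger opening in m.
Only numpy, scipy, OpenCV 4.12 (cv2) and the standard library are available. Lean on these libraries where they do the work, as an engineer would, in place of code of your own. Each camera call takes 0.05 s, during which the arm holds its last target. There are 200 camera calls.

## Task

Get the welded bracket ready for priming: first steady the swinging pendant hook until it hangs still, then hang the bracket on it by its eye and let go so that it hangs quietly. After that close the carton of finished parts against the overspray: fold its small flap down flat first, then the large flap over it. Do not drop or topple the bracket, and leave the can, the hammer and the brush where they are.

Things in the scene. Friction and masses are not known exactly. Their poses are not given: they have to be found in the camera images.
- stand: Fixed steel stand, on the left. Origin on the table right below the hook's seat (hook at rest); x points along the boom to the post (30 mm square, at x = +155 mm, on a foot 130 x 150 x 12 mm). The boom, 26 mm wide, runs over the hook at 412 to 442 mm height from the post to x = +5 mm, so no gripper fits from straight above. The hook opens to -x, roughly to the right.
- hook (a joint): Swing angle of the pendant hook in rad, 0 hanging straight down; it swings sideways only, about the stand's x axis through the pivot 400 mm above the table; positive moves the hook towards the stand's +y. It swings almost without friction (period about 0.8 s) and will not come to rest by itself in time. Starts 0.25 to 0.4 rad out.
- hook_seat (a point): Top of the wire at the lowest point of the J of the hook, where an eye rests: 230 mm above the table at rest, 170 mm below the pivot. Bare steel wire 10 mm thick, in the stand's x-z plane (its axes are the stand's axes, swinging with it): straight shank at x = +20 mm from the seat up to the pivot, upturned tip at x = -25 mm whose end is 35 mm above the seat; the opening between tip and shank is 35 mm and faces -x and up.
- bracket: Loose welded steel bracket, 0.3 to 0.6 kg, 170 mm high, standing upright on the table. Origin under the centre of its foot plate, z up. Foot plate 80 (x) x 90 (y) x 8 mm, square tube 25 x 25 mm from 8 to 110 mm height on its centre (grip it about 75 mm above the foot across its y faces), on top an eye of 8 mm round bar in the bracket's y-z plane.
- bracket_eye (a point): Underside of the eye's top bar at its middle, 162 mm above the foot: this point must rest on hook_seat. The eye's window is 44 mm wide (y) and about 50 mm high, from the tube's top at 110 mm to 162 mm.
- carton: Fixed cardboard carton, 180 (x) x 150 (y) x 120 mm high, walls 4 mm, holding steel tubes; its two narrow end flaps (at +-x) are already folded in. Origin under its centre, z up. The small flap is hinged along x on the rim at y = +75 mm, z = 120 mm; the large one at y = -75 mm, z = 125 mm.
- flap_small (a joint): Opening angle in rad of the small flap (174 mm along x, 70 mm from hinge to edge, 4 mm thick): 0 lying flat over the carton, pi/2 upright, more leans outward. Starts at 1.6 to 2.0. A stiff crease: it stays where it is left; about 1 N at its edge moves it.
- flap_large (a joint): Opening angle of the large flap (178 mm along x, 105 mm from hinge to edge, 4 mm thick), same meaning and stiffness; starts at 1.6 to 2.0.
- flap_small_edge (a point): Middle of the free edge of the small flap, at half thickness.
- flap_large_edge (a point): Middle of the free edge of the large flap, at half thickness.
- can: Bystander: grey can, 60 mm across and 170 mm high, standing beyond the work. Origin under its centre.
- hammer: Bystander: hammer lying flat, 240 mm long, along its x. Origin on its underside near the middle.
- brush: Bystander: brush lying flat, 220 mm long, along its x. Origin on its underside near the middle.
Things that resemble listed ones, but are neither listed nor needed, are in the scene too. Of the things like the carton, leave any that is yellow; of the rest the smaller one is meant.

How it is judged:
By the outcome, as a careful person would: the job done as asked, in the order asked, and still so for the second after the job is handed in, with the robot touching nothing.
It also fails if it takes over 72 s, if anything falls off the work surface, if the arm or the gripper's body presses on something with over 40 N, if the wrist force passes 120 N, or if a joint passes its speed limit or range.

## Working session

There is one attempt and no reset: what is moved stays moved. The work goes in short steps, Python scripts to look and compute and a shell command to move; the robot and the scene stay as the last step left them, time stands still between calls to the robot, and variables do not carry over. Pictures are saved under pics/ and viewed, about 8 in all and at most 12, crops included, and the job is handed in when it is done.

```bash
ls; mkdir -p pics; python3 - <<'E'
from workcell import status,camera,bot
import cv2,json
o=status.get_obs();print(o,bot.grasp_offset)
for n in("side","top"):
    c=camera(n);cv2.imwrite(f"pics/{n}0.png",c["color"][:,:,::-1]);print(n,{k:v for k,v in c.items() if k!="color"})
E
```

```text
pics
{'time': 0.0, 'q': array([-6.68063516e+01,  5.01131952e+00,  1.00332521e+01,  9.50994549e+01,
        1.38565235e-03,  9.00010932e+01]), 'qd': array([-0.06513445, -0.05642095, -0.07274791,  0.00099043, -0.01073682,
       -0.02577138]), 'joint_efforts': array([-7.85694665e-04, -5.20391321e+01,  4.64799857e+01,  1.65541435e-02,
       -8.16596480e-05, -1.59647237e-05]), 'ee_pos': array([ 0.21652553, -0.50532912,  0.2305702 ]), 'tcp_rot': array([-91.02291642,  89.92246536, 112.16963788]), 'wrist_force': array([-0.69267911,  0.64710783, -0.06373383]), 'torque': array([-0.01029575,  0.05722683, -0.01080623]), 'opening': 0.08528137450768708} 0.0187
side {'vfov': 45.34309777215468, 'cx': 319.30511916154086, 'cy': 237.1593823728565, 'D': array([-0.1474931,  0.       ,  0.       ,  0.       ,  0.       ]), 'rvec': array([ 1.38291653, -1.89141698,  1.01321843]), 'tvec': array([0.0553084 , 0.5128083 , 1.36550292])}
top {'vfov': 42.90661172641704, 'cx': 321.53211322460197, 'cy': 246.4571645350461, 'D': array([-0.12555818,  0.        ,  0.        ,  0.        ,  0.        ]), 'rvec': array([ 2.17555122, -2.01229851,  0.23163589]), 'tvec': array([-0.12869931,  0.57905827,  1.89521324])}
```

View pics/side0.png

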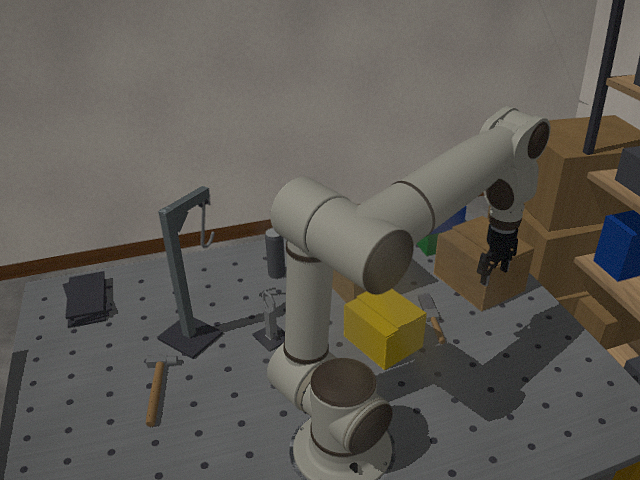

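View pics/top0.png

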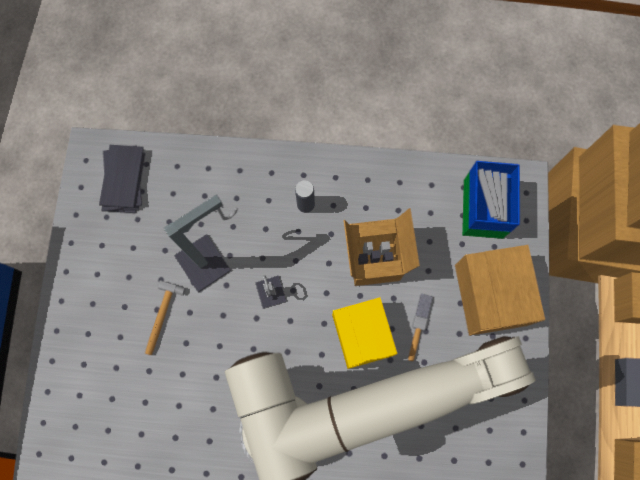

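The side view shows the stand at about (190,270) with its hook at (207,240). The bracket is at (268,320), and the arm hides the carton. In the top view the bracket is at (270,290), the hook at (230,212), the open brown carton at (382,247), the yellow one at (364,333) and the larger closed one at (500,290).

Next I'll check the jog usage and make close crops.

```bash
python3 -m jog 2>&1 | tail -5; python3 - <<'E'
from workcell import status,camera,bot
import workcell
print([d for d in dir(bot) if d[0]!='_'],[d for d in dir(status) if d[0]!='_'],status.get_obs()['time'])
import cv2,numpy as np
t=cv2.imread("pics/top0.png");s=cv2.imread("pics/side0.png")
a=cv2.resize(t[180:315,160:430],(800,400),interpolation=cv2.INTER_CUBIC)
b=cv2.resize(s[180:360,150:290],None,fx=3,fy=3,interpolation=cv2.INTER_CUBIC)
b2=cv2.resize(s[180:360,150:290],(0,0),fx=4,fy=4)[:0]
cv2.imwrite("pics/a.png",cv2.convertScaleAbs(a,alpha=1.4))
b=cv2.resize(s[180:360,150:390],(800,600),interpolation=cv2.INTER_CUBIC)
cv2.imwrite("pics/b.png",cv2.convertScaleAbs(b,alpha=1.4))
E
```

```text
invalid input
['PlanningError', 'grasp_offset', 'job_done'] ['get_obs'] 0.1
```

View pics/a.png

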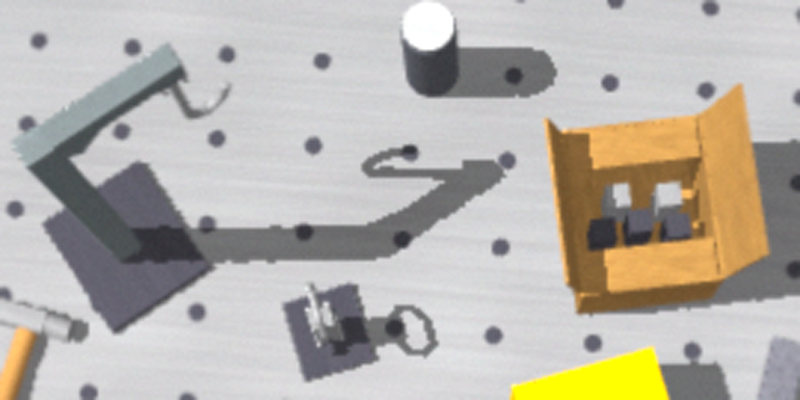

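View pics/b.png

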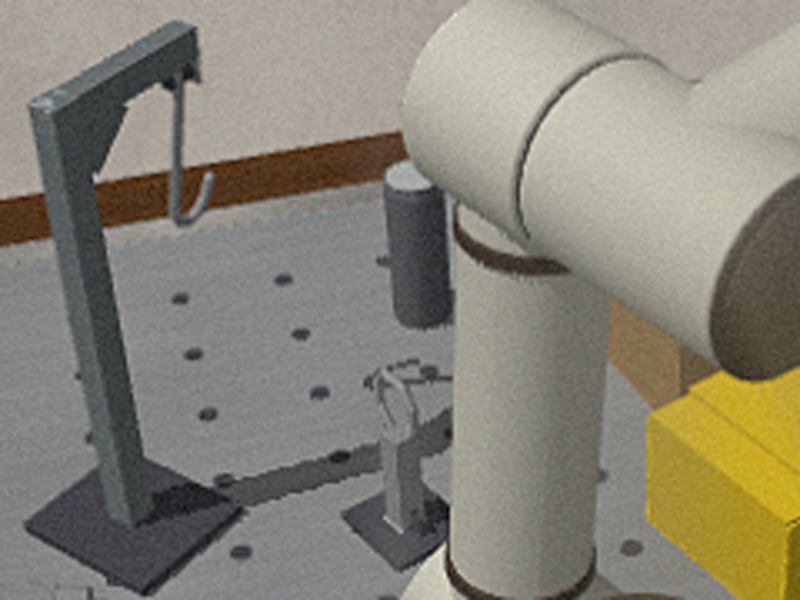

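The top crop shows the stand foot corners (45,225), (140,162), (213,268), (117,332) and the bracket foot (284,302), (357,285), (377,362), (306,380). In the carton the small flap is on the left and the large one on the right. The side crop shows the hook hanging at (180,215) and the bracket tube base at (400,525).

I'll fit poses from these points, and raise the arm to clear the view and see how it behaves at the edge of its reach.

```bash
cat > h.py <<'E'
import numpy as np,cv2
from scipy.optimize import least_squares
from scipy.spatial.transform import Rotation as Ro
from workcell import status,camera,bot
def K(c):
    f=240/np.tan(np.radians(c["vfov"])/2);return np.array([[f,0,c["cx"]],[0,f,c["cy"]],[0,0,1]])
def proj(c,P): return cv2.projectPoints(np.float64(P).reshape(-1,3),c["rvec"],c["tvec"],K(c),c["D"])[0][:,0]
def ray(c,p):
    u=cv2.undistortPoints(np.float64([[p]]),K(c),c["D"])[0,0]
    R=cv2.Rodrigues(c["rvec"])[0];return -R.T@c["tvec"],R.T@np.r_[u,1]
def plane(c,p,z): o,d=ray(c,p);return o+d*(z-o[2])/d[2]
def W(pose,P):
    x,y,a=pose[:3];P=np.float64(P).reshape(-1,3);c,s=np.cos(a),np.sin(a)
    return np.c_[x+c*P[:,0]-s*P[:,1],y+s*P[:,0]+c*P[:,1],P[:,2]]
def fit(p0,obs): # obs: list of (cam, local pts, px)
    f=lambda p:np.concatenate([(proj(c,W(p,L))-np.float64(px)).ravel() for c,L,px in obs])
    r=least_squares(f,p0,loss="soft_l1");return r.x,f(r.x).reshape(-1,2).round(1)
def obs():
    o=status.get_obs();print("t",round(o["time"],2),"tcp",(o["ee_pos"]*1e3).round(1),"rot",o["tcp_rot"].round(1),"q",o["q"].round(1),"F",o["wrist_force"].round(1),"op",round(o["opening"]*1e3,1))
    R=Ro.from_euler("xyz",o["tcp_rot"],degrees=True).as_matrix();return o,R
E
cat > fit0.py <<'E'
from h import *
T=camera("top");S=camera("side")
ta=lambda u,v:(160+(u-.5)/2.963-.0,180+(v-.5)/2.963);sb=lambda u,v:(150+u/3.333,180+v/3.333)
for n,c in(("T",T),("S",S)):print(n,"cam at",ray(c,(320,240))[0].round(3))
p0=lambda *q:plane(T,ta(*q),0)
print(p0(165,245),p0(330,330),p0(640,210),plane(T,ta(428,25),.17))
st=[(.22,-.075,.012),(.09,-.075,.012),(.09,.075,.012),(.22,.075,.012),(.005,-.013,.442),(.005,.013,.442)]
g=p0(129,247);d=p0(45,225)-p0(140,162);a=np.arctan2(d[1],d[0])
r=fit([g[0]-.155*np.cos(a),g[1]-.155*np.sin(a),a],[(T,st,[ta(45,225),ta(140,162),ta(213,268),ta(117,332),ta(168,42),ta(186,67)]),(S,[st[0],st[2],st[3]],[sb(25,522),sb(245,510),sb(140,583)])])
print("stand",r[0],np.degrees(r[0][2]),r[1].tolist())
g=p0(331,332);d=p0(284,302)-p0(357,285);a=np.arctan2(d[1],d[0])
br=[(.04,-.045,.008),(-.04,-.045,.008),(-.04,.045,.008),(.04,.045,.008)]
r=fit([g[0],g[1],a],[(T,br,[ta(284,302),ta(357,285),ta(377,362),ta(306,380)]),(S,[br[0],br[3]],[sb(342,517),sb(402,568)])])
print("bracket",r[0],np.degrees(r[0][2]),r[1].tolist())
g=p0(640,210);
ca=[(.09,.075,.12),(.09,-.075,.12),(-.09,-.075,.12),(-.09,.075,.12)]
r=fit([g[0],g[1],0.],[(T,ca,[ta(555,128),ta(698,115),ta(720,286),ta(575,300)])])
print("carton",r[0],np.degrees(r[0][2]),r[1].tolist())
E
python3 fit0.py
python3 -m jog '-60 0 0 0; -120 0 0 0; -180 0 0 0; -240 0 0 0; -300 0 0 0; -360 0 0 0; -420 0 0 0; -420 0 0 0' 
python3 -c "
from h import *
obs()"
```

```text
T cam at [ 0.142 -0.119  1.977]
S cam at [-0.819  0.288  1.173]
[0.52099257 0.26443835 0.        ] [0.44008812 0.07057797 0.        ] [ 0.60248509 -0.26296125  0.        ] [ 0.74450705 -0.0171513   0.17      ]
stand [0.61239598 0.18373338 2.25410073] 129.1504584623839 [[-0.5, -0.3], [0.3, -0.7], [-0.1, -0.1], [-1.0, 0.5], [0.7, 0.4], [-0.1, -0.3], [-0.2, 0.4], [-0.2, -1.7], [1.3, 1.9]]
bracket [0.43590628 0.06861652 1.93393124] 110.80609787155642 [[0.4, 0.7], [-0.7, -0.3], [-0.1, -0.1], [0.2, 0.6], [0.5, -1.3], [-0.7, -0.1]]
carton [ 0.57802971 -0.2509997   0.17608499] 10.088926553753879 [[0.7, 1.1], [-0.4, 1.0], [-0.6, -0.9], [0.3, -0.9]]
time: 1.2
ee_pos: [0.2179, -0.5085, 0.51]
tcp_rot: [90.0, 84.7, -66.8]
wrist_force: [0.8, -0.0, 0.3]
opening: 0.0853
t 1.2 tcp [ 217.9 -508.5  510. ] rot [ 90.   84.7 -66.8] q [-66.8  25.   70.7 130.5  -0.   90. ] F [ 0.8 -0.   0.3] op 85.3
```

The tool tilts when it's pushed against the reach limit. The bracket needs a near-horizontal grip, so I'll test whether reaching outward gives and keeps more tilt.

```bash
python3 -m jog '0 60 0 0; 0 120 0 0; 0 180 0 0; 0 240 0 0; 0 300 0 0; 0 360 0 0; 0 420 0 0; 0 480 0 0' 
python3 -c "
from h import *
obs()"
```

```text
time: 2.2
ee_pos: [0.2238, -0.5224, 0.4847]
tcp_rot: [90.0, 87.3, -66.8]
wrist_force: [-0.5, -0.9, 0.7]
opening: 0.0854
t 2.2 tcp [ 223.8 -522.4  484.7] rot [ 90.   87.3 -66.8] q [-66.8  27.6  70.7 130.5   0.   90. ] F [-0.5 -0.9  0.7] op 85.4
```

```bash
python3 -m jog '60 0 0 0; 120 0 0 0; 180 30 0 0; 200 90 0 0; 200 150 0 0; 200 210 0 0; 200 270 0 0; 200 330 0 0' 
python3 -c "
from h import *
obs()"
python3 -m jog '0 60 0 0; 0 120 0 0; 0 180 0 0; 0 240 0 0; 0 300 0 0; 0 360 0 0; 0 420 0 0; 0 480 0 0' 
python3 -c "
from h import *
obs()"
```

```text
time: 3.2
ee_pos: [0.3169, -0.7395, 0.2548]
tcp_rot: [90.0, 85.5, -66.8]
wrist_force: [-0.5, -0.4, 0.5]
opening: 0.0857
t 3.2 tcp [ 316.9 -739.5  254.8] rot [ 90.   85.5 -66.8] q [-66.8  47.2  70.3 108.7  -0.   90. ] F [-0.5 -0.4  0.5] op 85.7
time: 4.2
ee_pos: [0.3515, -0.8203, 0.172]
tcp_rot: [90.0, 80.8, -66.8]
wrist_force: [0.2, -0.5, -0.6]
opening: 0.0853
t 4.2 tcp [ 351.5 -820.3  172. ] rot [ 90.   80.8 -66.8] q [-66.8  53.6  70.7  97.9   0.   90. ] F [ 0.2 -0.5 -0.6] op 85.3
```

```bash
cat > kin.py <<'E'
import numpy as np
from scipy.optimize import least_squares
D=np.array([[5.011,10.033,95.1,.5498,.2306],[25,70.7,130.5,.5532,.510],[27.6,70.7,130.5,.5684,.4847],[47.2,70.3,108.7,.8045,.2548],[53.6,70.7,97.9,.8924,.172]])
def fk(v,q):
    h,r0,L1,L2,Lt,off=v;a,b,c=np.radians(q)
    f=a-b;p=f+c
    return np.array([r0+L1*np.sin(a)+L2*np.cos(f)+Lt*np.cos(p)-off*np.sin(p),h+L1*np.cos(a)-L2*np.sin(f)-Lt*np.sin(p)-off*np.cos(p)])
def res(v): return np.concatenate([fk(v,d[:3])-d[3:] for d in D]+[1e-3*np.array([v[1],v[5]])])
r=least_squares(res,[.2,0,.4,.4,.25,0]);V=r.x
if __name__=="__main__": print(V.round(4),(r.fun*1e3).round(1))
E
python3 kin.py; python3 -c "
from h import *
o,R=obs();print(R.round(2).tolist())"
```

```text
[0.2405 0.0382 0.4045 0.5221 0.4637 0.0515] [-8.2 -5.  11.4  4.3  8.1  5.5 -5.  -0.9 -6.2 -3.9  0.   0.1]
t 4.2 tcp [ 351.5 -820.3  172. ] rot [ 90.   80.8 -66.8] q [-66.8  53.6  70.7  97.9   0.   90. ] F [ 0.2 -0.5 -0.6] op 85.3
[[0.06, 0.39, -0.92], [-0.15, -0.91, -0.39], [-0.99, 0.16, -0.0]]
```

```bash
cat > kin.py <<'E'
import numpy as np
from scipy.optimize import least_squares
D=np.array([[5.011,10.033,95.1,.5498,.2306],[25,70.7,130.5,.5532,.510],[27.6,70.7,130.5,.5684,.4847],[47.2,70.3,108.7,.8045,.2548],[53.6,70.7,97.9,.8924,.172]])
def fk(v,q):
    h,L1,L2,Lt,al,be=v;a,b,c=np.radians(q)
    f=a-b;p=f+c
    return np.array([L1*np.sin(a+al)+L2*np.cos(f+be)+Lt*np.cos(p),h+L1*np.cos(a+al)-L2*np.sin(f+be)-Lt*np.sin(p)])
def res(v): return np.concatenate([fk(v,d[:3])-d[3:] for d in D]+[1e-3*(v[4:])])
r=min((least_squares(res,[.2,.4,.4,.25,al,be]) for al in(-.3,0,.3) for be in (-.5,0,.5)),key=lambda r:r.cost);V=r.x
if __name__=="__main__": print(V.round(4),(r.fun*1e3).round(1))
E
python3 kin.py
```

```text
[ 0.1567  0.4208  0.5203  0.4266 -0.0008 -0.069 ] [-0.   0.  -0.1  0.   0.1 -0.1  0.2 -0.5 -0.1  0.6 -0.  -0.1]
```

```bash
cat >> h.py <<'E'
def rows(wps):
    "print tool-frame shift (mm) for absolute world TCP waypoints (mm), with spacing"
    o,R=obs();p=o["ee_pos"]*1e3
    for w in wps:
        w=np.float64(w);print("->",w,"shift",(R.T@(w-o["ee_pos"]*1e3)).round(0),"step",round(np.linalg.norm(w-p)));p=w
E
python3 -c "
from h import *
rows([(420,-420,260),(430,-250,330),(390,30,400),(320,220,450),(170,190,760)])"
```

```text
t 4.2 tcp [ 351.5 -820.3  172. ] rot [ 90.   80.8 -66.8] q [-66.8  53.6  70.7  97.9   0.   90. ] F [ 0.2 -0.5 -0.6] op 85.3
-> [ 420. -420.  260.] shift [-141. -322. -221.] step 416
-> [ 430. -250.  330.] shift [-235. -462. -297.] step 184
-> [390.  30. 400.] shift [-348. -720. -370.] step 291
-> [320. 220. 450.] shift [-429. -912. -381.] step 209
-> [170. 190. 760.] shift [-740. -893. -231.] step 346
```

```bash
python3 -c "
from h import *
rows([(330,-600,370),(400,-380,400),(410,-250,400)])"
```

```text
t 4.2 tcp [ 351.5 -820.3  172. ] rot [ 90.   80.8 -66.8] q [-66.8  53.6  70.7  97.9   0.   90. ] F [ 0.2 -0.5 -0.6] op 85.3
-> [ 330. -600.  370.] shift [-229. -177.  -67.] step 297
-> [ 400. -380.  400.] shift [-287. -344. -218.] step 233
-> [ 410. -250.  400.] shift [-305. -458. -278.] step 130
```

```bash
python3 -m jog '-46 -35 -13 -10; -92 -71 -27 -20; -138 -106 -40 -30; -184 -142 -54 -40; -229 -177 -67 -50; -245 -220 -105 -60; -260 -263 -143 -70; -274 -306 -181 -80'; python3 -c "
from h import *
rows([(400,-250,400),(390,30,420),(320,220,450)])"
```

```text
time: 5.2
ee_pos: [0.3817, -0.429, 0.3948]
tcp_rot: [9.9, 80.7, -66.6]
wrist_force: [1.9, -0.3, 1.2]
opening: 0.0857
t 5.2 tcp [ 381.7 -429.   394.8] rot [  9.9  80.7 -66.6] q [-46.8   6.6  30.3 104.9  -3.1  29.5] F [ 1.9 -0.3  1.2] op 85.7
-> [ 400. -250.  400.] shift [ -30.   60. -167.] step 180
-> [390.  30. 420.] shift [ -92.  117. -435.] step 281
-> [320. 220. 450.] shift [-155.   94. -629.] step 205
```

```bash
python3 -m jog '-10 20 -56 -10; -20 40 -112 -20; -30 60 -167 -30; -42 71 -221 -40; -55 83 -274 -50; -67 94 -328 -60; -80 106 -381 -70; -92 117 -435 -80'; python3 -c "
from h import *
rows([(320,220,470),(210,230,600),(160,180,760),(130,150,900)])"
```

```text
time: 6.2
ee_pos: [0.392, 0.0299, 0.4202]
tcp_rot: [-69.8, 80.8, -66.3]
wrist_force: [0.9, 0.5, -0.2]
opening: 0.0856
t 6.2 tcp [392.   29.9 420.2] rot [-69.8  80.8 -66.3] q [ 10.9  -9.4  18.1 115.4  -9.    7.2] F [ 0.9  0.5 -0.2] op 85.6
-> [320. 220. 470.] shift [-82. 184. -57.] step 209
-> [210. 230. 600.] shift [-219.  181. -158.] step 171
-> [160. 180. 760.] shift [-373.  110. -203.] step 175
-> [130. 150. 900.] shift [-508.   61. -227.] step 146
```

```bash
python3 -m jog '-20 46 -14 -9; -41 92 -28 -18; -61 138 -43 -27; -82 184 -57 -36; -128 183 -90 -36; -173 182 -124 -36; -219 181 -158 -36; -270 157 -173 -36'; python3 -c "
from h import *
rows([(160,180,760),(100,110,900),(100,110,1000)])"
```

```text
time: 7.2
ee_pos: [0.235, 0.2204, 0.5104]
tcp_rot: [-83.7, 81.8, -44.2]
wrist_force: [0.2, 0.2, -0.0]
opening: 0.0853
t 7.2 tcp [235.  220.4 510.4] rot [-83.7  81.8 -44.2] q [ 50.4  -7.   32.8 130.4  -8.1  10.9] F [ 0.2  0.2 -0. ] op 85.3
-> [160. 180. 760.] shift [-251.  -19.  -80.] step 264
-> [100. 110. 900.] shift [-389.  -54. -168.] step 168
-> [ 100.  110. 1000.] shift [-488.  -68. -167.] step 100
```

```bash
python3 -m jog '-60 -5 -20 0; -120 -10 -40 0; -180 -15 -60 0; -240 -19 -80 0; -300 -30 -100 0; -360 -45 -140 0; -420 -58 -168 0; -488 -68 -168 0'; python3 -c "
from h import *
o,R=obs();print(R.round(2).tolist())"; python3 kin.py
```

```text
time: 8.2
ee_pos: [0.2303, 0.1648, 0.5314]
tcp_rot: [-61.1, 81.2, -21.4]
wrist_force: [-0.1, 0.4, 0.0]
opening: 0.0855
t 8.2 tcp [230.3 164.8 531.4] rot [-61.1  81.2 -21.4] q [ 43.6 -12.9  31.3 130.5  -8.    3.7] F [-0.1  0.4  0. ] op 85.5
[[0.14, -0.63, 0.76], [-0.06, 0.77, 0.64], [-0.99, -0.13, 0.07]]
[ 0.1567  0.4208  0.5203  0.4266 -0.0008 -0.069 ] [-0.   0.  -0.1  0.   0.1 -0.1  0.2 -0.5 -0.1  0.6 -0.  -0.1]
```

```bash
python3 -c "
from h import *
rows([(80,260,560),(60,300,860)])"
```

```text
t 8.2 tcp [230.3 164.8 531.4] rot [-61.1  81.2 -21.4] q [ 43.6 -12.9  31.3 130.5  -8.    3.7] F [-0.1  0.4  0. ] op 85.5
-> [ 80. 260. 560.] shift [-55. 164. -52.] step 180
-> [ 60. 300. 860.] shift [-357.  167.  -19.] step 303
```

```bash
python3 -m jog '-18 55 -17 0; -37 110 -35 0; -55 164 -52 0; -115 165 -46 0; -176 165 -39 0; -236 166 -32 0; -297 166 -25 0; -357 167 -19 0'; python3 -c "
from h import *
o,R=obs();print(R.round(2).tolist())"; python3 -m jog '-60 0 0 0; -120 0 0 0; -180 0 0 0; -240 0 0 0; -300 0 0 0; -360 0 0 0; -420 0 0 0; -480 0 0 0';python3 -c "
from h import *
o,R=obs();print(R.round(2).tolist())"
```

```text
time: 9.2
ee_pos: [0.1165, 0.3047, 0.5305]
tcp_rot: [-38.1, 81.1, 1.7]
wrist_force: [0.9, -1.2, 0.5]
opening: 0.0855
t 9.2 tcp [116.5 304.7 530.5] rot [-38.1  81.1   1.7] q [ 76.6  -6.9  36.  130.5  -8.6  36.6] F [ 0.9 -1.2  0.5] op 85.5
[[0.16, -0.63, 0.76], [0.0, 0.77, 0.64], [-0.99, -0.1, 0.12]]
time: 10.2
ee_pos: [0.1229, 0.3203, 0.5569]
tcp_rot: [-18.6, 79.5, 21.7]
wrist_force: [-0.4, -0.7, 0.5]
opening: 0.0854
t 10.2 tcp [122.9 320.3 556.9] rot [-18.6  79.5  21.7] q [ 76.1  -4.8  41.8 130.5  -8.6  35.4] F [-0.4 -0.7  0.5] op 85.4
[[0.17, -0.64, 0.75], [0.07, 0.77, 0.64], [-0.98, -0.06, 0.17]]
```

```bash
for i in 1; do python3 -m jog '-60 0 0 0; -120 0 0 0; -180 0 0 0; -240 0 0 0; -300 0 0 0; -360 0 0 0; -420 0 0 0; -480 0 0 0' | head -1; python3 -m jog '-60 0 0 0; -120 0 0 0; -180 0 0 0; -240 0 0 0; -300 0 0 0; -360 0 0 0; -420 0 0 0; -480 0 0 0'|head -1; done;python3 -c "
from h import *
o,R=obs();print(R.round(3).tolist())
T=camera('top');S=camera('side')
cv2.imwrite('pics/t2.png',T['color'][:,:,::-1]);cv2.imwrite('pics/s2.png',S['color'][:,:,::-1])
a=T['color'][180:315,160:430];b=S['color'][180:330,150:420]
a=cv2.resize(a,(600,300),interpolation=3);b=cv2.resize(b,(540,300),interpolation=3)
c=np.zeros((600,600,3),np.uint8);c[:300]=a;c[300:,:540]=b
cv2.imwrite('pics/c2.png',c[:,:,::-1])
"
```

```text
time: 11.2
time: 12.2
t 12.2 tcp [127.6 301.  606. ] rot [ 2.7 73.9 43.5] q [ 74.1  -7.   47.4 130.5  -8.1  32.3] F [-0.4 -0.   0.3] op 85.3
[[0.201, -0.655, 0.729], [0.191, 0.756, 0.626], [-0.961, 0.013, 0.277]]
```

View pics/c2.png

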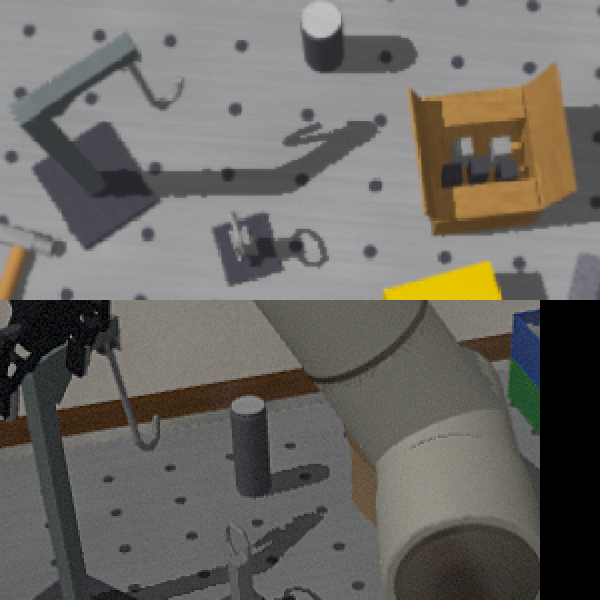

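The composite shows the hook still swinging (about (165,95) in the top part, (148,440) in the side part). The bracket stands upright at (245,245) and the arm is clear of the stand. The tool now leans 16° with its jaw axis along the stand's x, which keeps the wrist clear of the boom.

I'll overlay the fitted models to check them, and work out the approach.

```bash
cat > models.py <<'E'
from h import *
ST=np.array([.6124,.1837,2.2541]);BR=np.array([.4359,.0686,1.9339]);CA=np.array([.578,-.251,.1761])
def box(x,y,z):
    e=[]
    for a in x:
        for b in y: e.append(((a,b,z[0]),(a,b,z[1])))
        for c in z: e.append(((a,y[0],c),(a,y[1],c)))
    for b in y:
        for c in z: e.append(((x[0],b,c),(x[1],b,c)))
    return e
def flap(s,ang):
    y0,z0,L,w=(.075,.12,.07,.087) if s>0 else (-.075,.125,.105,.089)
    ye=y0-s*L*np.cos(ang);ze=z0+L*np.sin(ang)
    return [((-w,y0,z0),(-w,ye,ze)),((w,y0,z0),(w,ye,ze)),((-w,ye,ze),(w,ye,ze))]
def draw(img,c,pose,edges,col,x0,y0,k):
    for a,b in edges:
        p=[(proj(c,W(pose,q))[0]-[x0,y0])*k for q in(a,b)];cv2.line(img,*[tuple(int(round(v*16)) for v in q) for q in p],col,1,cv2.LINE_AA,4)
stand=box((.09,.22),(-.075,.075),(0,.012))+box((.005,.17),(-.013,.013),(.412,.442))
br=box((-.04,.04),(-.045,.045),(0,.008))+box((-.0125,.0125),(-.0125,.0125),(.008,.11))+[((0,-.026,.11),(0,-.026,.15)),((0,.026,.11),(0,.026,.15)),((0,-.018,.166),(0,.018,.166))]
def ca(s=1.8,l=1.8): return box((-.09,.09),(-.075,.075),(0,.12))+flap(1,s)+flap(-1,l)
E
cat > ov.py <<'E'
from models import *
T=camera('top');S=camera('side')
im=np.zeros((600,800,3),np.uint8)
def put(c,x0,y0,w,h,k,X,Y):
    a=cv2.resize(c['color'][y0:y0+h,x0:x0+w,::-1],None,fx=k,fy=k,interpolation=3);a=cv2.convertScaleAbs(a,alpha=1.2)
    draw(a,c,ST,stand,(0,0,255),x0,y0,k);draw(a,c,BR,br,(0,255,0),x0,y0,k);draw(a,c,CA,ca(),(255,0,255),x0,y0,k)
    im[Y:Y+a.shape[0],X:X+a.shape[1]]=a
put(T,165,190,130,120,3,0,0);put(T,335,200,95,90,4.2,395,0);put(S,155,220,140,110,2,0,370);put(S,250,280,50,75,3,300,370)
cv2.imwrite('pics/ov.png',im)
E
python3 ov.py; python3 -c "
from h import *
rows([(530,60,430),(547,89,245),(620,149,245)])"
```

```text
t 12.4 tcp [127.5 301.  606.1] rot [ 2.8 73.9 43.6] q [ 74.1  -7.   47.5 130.5  -8.1  32.3] F [0.1 0.3 0.4] op 85.2
-> [530.  60. 430.] shift [ 204. -448.   94.] step 501
-> [547.  89. 245.] shift [ 391. -440.   73.] step 188
-> [620. 149. 245.] shift [ 417. -442.  164.] step 94
```

View pics/ov.png

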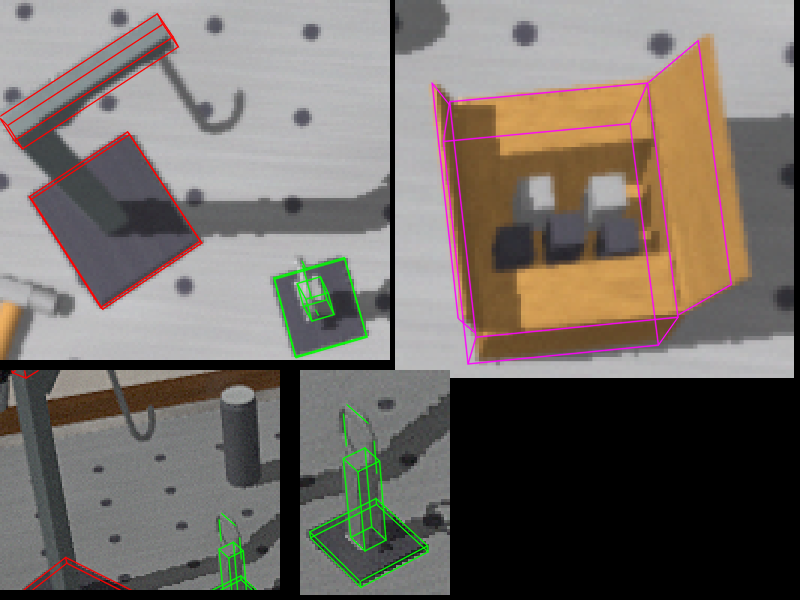

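The overlay puts the stand and bracket models right on the image, to about 1 px. The carton may be some mm off, which I'll refine later. Now I'm moving to the hook with the fingers shut.

```bash
python3 -m jog '25 -56 12 0; 51 -112 23 0; 76 -168 35 0; 102 -224 47 0; 128 -280 59 0; 153 -336 70 0; 179 -392 82 0; 204 -448 94 0' 0 20; python3 -c "
from h import *
rows([(547,89,246),(585,120,246),(607,138,246),(621,149,246)])"
```

```text
time: 13.4
ee_pos: [0.5073, 0.0732, 0.4397]
tcp_rot: [2.8, 73.9, 43.5]
wrist_force: [0.7, 1.6, 0.5]
opening: -0.0003
t 13.4 tcp [507.3  73.2 439.7] rot [ 2.8 73.9 43.5] q [  2.4  -3.   25.  105.7  10.5 -37.2] F [0.7 1.6 0.5] op -0.3
-> [547.  89. 246.] shift [197. -17. -15.] step 198
-> [585. 120. 246.] shift [211. -18.  32.] step 49
-> [607. 138. 246.] shift [218. -19.  60.] step 28
-> [621. 149. 246.] shift [223. -20.  77.] step 18
```

```bash
python3 -m jog '47 2 -5 0; 94 4 -10 0; 140 6 -16 0; 187 8 -21 0; 194 7 2 0; 201 7 26 0; 205 6 42 0; 209 6 57 0' ; python3 -m jog '0 0 0 0; 0 0 0 0; 0 0 0 0; 0 0 0 0; 1 0 4 0; 2 0 8 0; 3 0 12 0; 4 0 14 0';python3 -c "
from h import *
o,R=obs()
p=o['ee_pos'];c,s=np.cos(2.2541),np.sin(2.2541);d=p[:2]-[.6124,.1837];print('stand xy',c*d[0]+s*d[1],-s*d[0]+c*d[1])
ims=[]
for i in range(10):
    C=camera('side');ims.append(C['color'])
t=np.hstack([cv2.resize(i[185:265,165:245],None,fx=2,fy=2) for i in ims]);t=np.vstack([t[:,:800],t[:,800:]])
T=camera('top')['color'][170:290,170:330];t=np.vstack([t,np.pad(cv2.resize(T,None,fx=2,fy=2),((0,0),(0,480),(0,0)))])
cv2.imwrite('pics/h1.png',t[:,:,::-1]);obs()"
```

```text
time: 14.4
ee_pos: [0.586, 0.1554, 0.2556]
tcp_rot: [2.8, 73.9, 43.6]
wrist_force: [-0.1, 0.3, -0.9]
opening: -0.0001
time: 15.4
ee_pos: [0.5966, 0.1648, 0.2555]
tcp_rot: [2.8, 73.9, 43.6]
wrist_force: [-0.2, 1.2, 0.1]
opening: 0.0004
t 15.4 tcp [596.6 164.8 255.5] rot [ 2.8 73.9 43.6] q [ 11.6   0.6   6.5  82.2   8.4 -28.2] F [-0.2  1.2  0.1] op 0.4
stand xy -0.004727398473186935 0.024184782099229474
t 15.95 tcp [596.4 164.5 255.7] rot [ 2.8 73.9 43.6] q [ 11.5   0.5   6.4  82.2   8.5 -28.2] F [ 0.  -0.9 -0.1] op 0.0
```

View pics/h1.png

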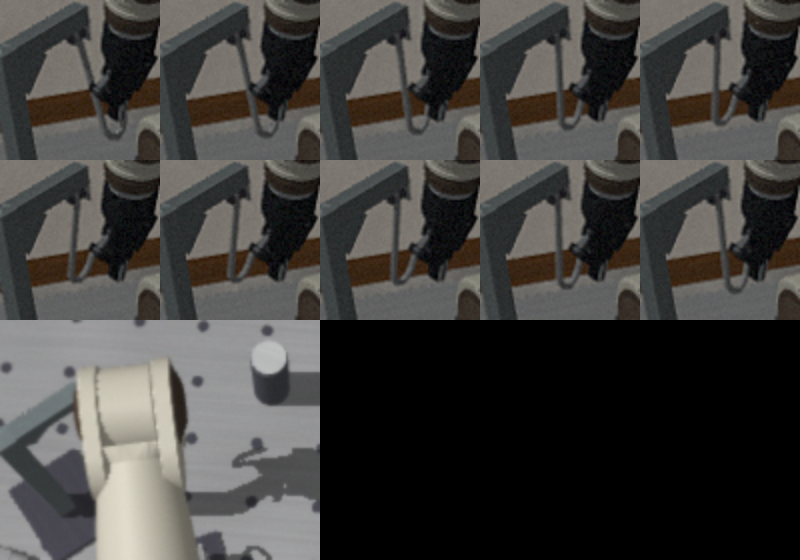

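The frames show the hook still swinging freely (bottom from (110,130) to (75,275)). The tool had not fully reached the earlier waypoint, so the finger sits in the hook's gap, 27 mm too far toward the post. I'll back off, shift sideways and come in again.

```bash
cat >> h.py <<'E'
def sw(x,y,z,P=(612.4,183.7,2.2541)):
    c,s=np.cos(P[2]),np.sin(P[2]);return np.array([P[0]+c*x-s*y,P[1]+s*x+c*y,z])
def ws(w,P=(612.4,183.7,2.2541)):
    c,s=np.cos(P[2]),np.sin(P[2]);d=np.float64(w[:2])-P[:2];return np.array([c*d[0]+s*d[1],-s*d[0]+c*d[1],w[2]]).round(1)
E
python3 -c "
from h import *
rows([sw(-5,85,256),sw(-33,85,246),sw(-33,30,246),sw(-33,10,246)])"
```

```text
t 15.95 tcp [596.4 164.5 255.7] rot [ 2.8 73.9 43.6] q [ 11.5   0.5   6.4  82.2   8.5 -28.2] F [ 0.  -0.9 -0.1] op 0.0
-> [549.6400442  126.15707734 256.        ] shift [-17.   2. -58.] step 60
-> [567.31808036 104.44332507 246.        ] shift [ -8. -26. -61.] step 30
-> [609.97009375 139.16803894 246.        ] shift [  7. -28.  -9.] step 55
-> [625.4799168  151.79520762 246.        ] shift [ 13. -29.  11.] step 20
```

```bash
python3 -m jog '-8 1 -29 0; -17 2 -58 0; -8 -26 -61 0; -3 -27 -44 0; 2 -27 -26 0; 7 -28 -9 0; 7 -28 -9 0; 9 -28 -3 0' ; python3 -m jog '1 0 3 0; 2 0 6 0; 3 0 8 0; 4 0 11 0; 5 0 14 0; 5 0 14 0; 5 0 14 0; 5 0 14 0';python3 -c "
from h import *
o,R=obs();print('stand',ws(o['ee_pos']*1e3))
ims=[]
for i in range(10):
    C=camera('side');ims.append(C['color'])
g=[cv2.cvtColor(i[215:262,175:255],cv2.COLOR_RGB2GRAY).astype(int) for i in ims]
print([int((abs(x-g[-1])>25).sum()) for x in g])
t=np.hstack([cv2.resize(i[185:265,165:245],None,fx=2,fy=2) for i in ims]);t=np.vstack([t[:,:800],t[:,800:]])
cv2.imwrite('pics/h2.png',t[:,:,::-1]);obs()"
```

```text
time: 16.95
ee_pos: [0.6143, 0.1436, 0.2459]
tcp_rot: [2.8, 73.9, 43.6]
wrist_force: [-0.7, 0.2, 1.1]
opening: 0.0002
time: 17.95
ee_pos: [0.6255, 0.1529, 0.2449]
tcp_rot: [2.8, 73.9, 43.6]
wrist_force: [0.5, -0.4, -0.5]
opening: 0.0002
t 17.95 tcp [625.5 152.9 244.9] rot [ 2.8 73.9 43.6] q [  9.8   4.    8.9  81.4   8.9 -29.9] F [ 0.5 -0.4 -0.5] op 0.2
stand [-32.2   9.3 244.9]
[8, 12, 16, 6, 0, 2, 16, 10, 0, 0]
t 18.45 tcp [625.6 152.9 244.9] rot [ 2.8 73.9 43.6] q [  9.8   4.    8.9  81.4   8.9 -29.9] F [0.5 0.7 0.3] op 0.4
```

View pics/h2.png

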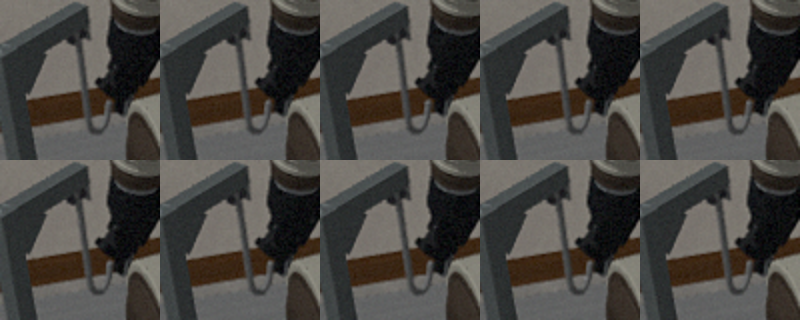

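The hook now rests against the finger with only slight bounces. I'll wait briefly and then draw the finger back slowly through the rest position.

```bash
python3 -m jog '0 0 0 0; 0 0 0 0; 0 0 -1 0; -0.5 0 -2.4 0; -1 0 -3.6 0; -1.4 0 -4.8 0; -1.7 0 -5.8 0; -2 0 -6.8 0' |head -1; python3 -m jog '-0.3 0 -1 0; -0.6 0 -2 0; -0.9 0 -3 0; -1.2 0 -4 0; -1.5 0 -5 0; -4 0 -14 0; -12 1 -40 0; -20 2 -68 0' |head -2;python3 -c "
from h import *
o,R=obs();print('stand',ws(o['ee_pos']*1e3))
ims=[]
for i in range(9):
    C=camera('side');ims.append(C['color'])
g=[cv2.cvtColor(i[235:262,195:225],cv2.COLOR_RGB2GRAY).astype(int) for i in ims]
g=[cv2.cvtColor(i[200:252,185:215],cv2.COLOR_RGB2GRAY).astype(int) for i in ims]
print([int((abs(x-g[-1])>25).sum()) for x in g])
t=np.hstack([cv2.resize(i[185:265,165:245],None,fx=3.3,fy=3.3) for i in (ims[0],ims[4],ims[8])])
cv2.imwrite('pics/h3.png',t[:,:,::-1]);np.save('h3.npy',np.array(ims));obs()"
```

```text
time: 19.45
time: 20.45
ee_pos: [0.5644, 0.1028, 0.2452]
t 20.45 tcp [564.4 102.8 245.2] rot [ 2.8 73.9 43.6] q [  5.4  -4.9   0.1  82.2   9.8 -34.2] F [-0.  -0.6  0. ] op -0.1
stand [-32.4  88.3 245.2]
[4, 1, 0, 0, 0, 0, 0, 0, 0]
t 20.9 tcp [565.6 103.7 245. ] rot [ 2.8 73.9 43.6] q [  5.5  -4.7   0.2  82.2   9.8 -34.2] F [-0.3  0.2 -0.1] op 0.3
```

```bash
python3 -c "
from h import *
a=np.load('h3.npy').astype(float).mean(3)[:,205:250,188:206]
m=np.maximum(0,110-a);print('hook col centroid',[round(float((x*np.arange(18)).sum()/x.sum()),2) for x in m])
rows([(520,90,270),(410,58,270),(410,58,108)])"
```

```text
hook col centroid [8.75, 8.75, 8.78, 8.78, 8.78, 8.81, 8.82, 8.81, 8.79]
t 20.9 tcp [565.6 103.7 245. ] rot [ 2.8 73.9 43.6] q [  5.5  -4.7   0.2  82.2   9.8 -34.2] F [-0.3  0.2 -0.1] op 0.3
-> [520.  90. 270.] shift [-36.  20. -35.] step 54
-> [410.  58. 270.] shift [ -64.   68. -135.] step 115
-> [410.  58. 108.] shift [  92.   65. -180.] step 162
```

```bash
python3 -m jog '-36 20 -35 0; -50 44 -85 0; -64 68 -135 0; -64 68 -135 0; -64 68 -135 0; -30 67 -145 0; 5 67 -155 0; 5 67 -155 0' 1 20; python3 -c "
from h import *
rows([(410,58,150),(410,58,108)])"
```

```text
time: 21.9
ee_pos: [0.409, 0.0582, 0.1956]
tcp_rot: [3.6, 74.1, 44.4]
wrist_force: [-0.8, -0.6, 0.3]
opening: 0.0852
t 21.9 tcp [409.   58.2 195.6] rot [ 3.6 74.1 44.4] q [  0.6 -26.9 -22.4  82.9  10.9 -39.1] F [-0.8 -0.6  0.3] op 85.2
-> [410.  58. 150.] shift [ 44.  -2. -12.] step 46
-> [410.  58. 108.] shift [ 84.  -2. -23.] step 42
```

```bash
python3 -m jog '22 -1 -6 0; 44 -2 -12 0; 62 -2 -17 0; 75 -2 -20 0; 84 -2 -23 0; 84 -2 -23 0; 84 -2 -23 0; 84 -2 -23 0' ; python3 -c "
from models import *
o,R=obs()
S=camera('side');T=camera('top')
im=np.zeros((600,800,3),np.uint8)
for c,x0,y0,X in((S,235,260,0),(T,230,250,400)):
    a=cv2.resize(c['color'][y0:y0+100,x0:x0+80,::-1],None,fx=5,fy=5,interpolation=3);a=cv2.convertScaleAbs(a,alpha=1.4)
    draw(a,c,BR,br[-3:],(0,255,0),x0,y0,5)
    p=o['ee_pos'];L=[(p,p-.0187*R[:,0]),(p-.0187*R[:,0]-.02*R[:,1],p-.0187*R[:,0]+.02*R[:,1])]
    draw(a,c,np.zeros(3),L,(0,0,255),x0,y0,5)
    im[:500,X:X+400]=a
cv2.imwrite('pics/g1.png',im)"
```

```text
time: 22.9
ee_pos: [0.4112, 0.058, 0.1121]
tcp_rot: [2.6, 73.9, 43.4]
wrist_force: [-0.2, 0.3, 0.2]
opening: 0.0851
t 22.9 tcp [411.2  58.  112.1] rot [ 2.6 73.9 43.4] q [  0.6 -27.8 -32.3  73.6  10.9 -39.1] F [-0.2  0.3  0.2] op 85.1
```

View pics/g1.png

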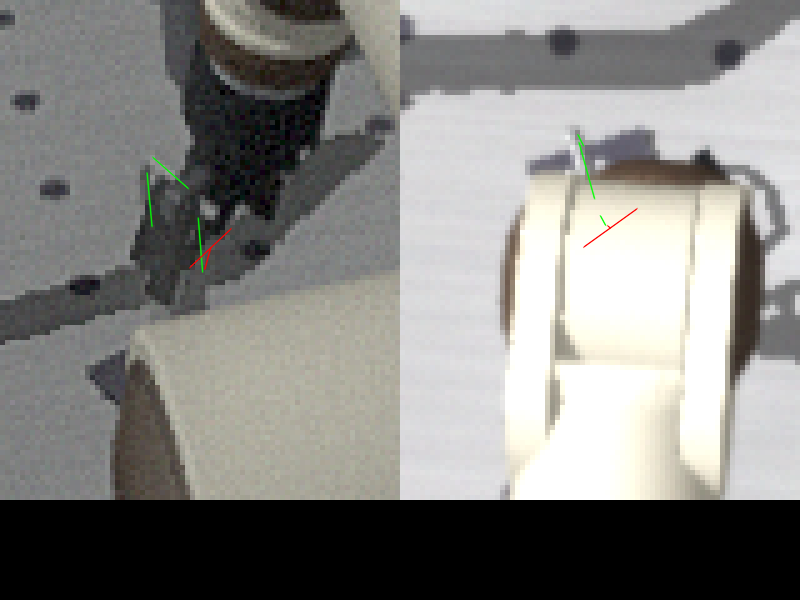

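The picture shows the leg (green) next to the grasp point (red), between the open fingers as intended. I'm closing now.

```bash
python3 -m jog '0 0 0 0; 0 0 0 0; 0 0 0 0; 0 0 0 0; 0 0 0 0; 0 0 0 0; 0 0 0 0; 0 0 0 0' 0 30 ; python3 -m jog '0 0 0 0; 0 0 0 0; 0 0 0 0; -2 0 0.5 0; -5 0 1.4 0; -10 0 3 0; -16 0 4.5 0; -22 0 6 0' 0 110;python3 -c "
from h import *
o,R=obs();print(o['torque'])"
```

```text
time: 24.0
ee_pos: [0.411, 0.058, 0.1116]
tcp_rot: [2.7, 73.9, 43.5]
wrist_force: [-1.9, 0.8, 4.8]
opening: 0.0067
time: 25.0
ee_pos: [0.4108, 0.0576, 0.1345]
tcp_rot: [2.8, 73.9, 43.6]
wrist_force: [-0.8, -0.0, -4.8]
opening: 0.0032
t 25.0 tcp [410.8  57.6 134.5] rot [ 2.8 73.9 43.6] q [  0.5 -27.8 -29.8  76.1  10.9 -39.1] F [-0.8 -0.  -4.8] op 3.2
[-0.47369804  0.51875034  0.02324129]
```

```bash
python3 -c "
from models import *
S=camera('side');T=camera('top')
im=np.zeros((600,800,3),np.uint8)
for c,x0,y0,X in((S,235,250,0),(T,230,250,400)):
    a=cv2.resize(c['color'][y0:y0+110,x0:x0+75,::-1],None,fx=5.3,fy=5.3,interpolation=3);a=cv2.convertScaleAbs(a,alpha=1.5)
    P=W(BR,[(0,0,0)])[0];up=lambda E:[tuple((q[0],q[1],q[2]+.0235) for q in e) for e in E]
    draw(a,c,BR,up(br[-3:]),(0,255,0),x0,y0,5.3);draw(a,c,BR,up(br[:12]),(0,200,255),x0,y0,5.3)
    im[:a.shape[0],X:X+a.shape[1]]=a
cv2.imwrite('pics/g2.png',im);o,R=obs();print(o['torque'])"
```

```text
t 25.1 tcp [411.2  57.6 135.1] rot [ 2.6 73.9 43.4] q [  0.5 -27.8 -29.8  76.1  10.9 -39.1] F [ 0.6  0.4 -5.5] op 3.2
[-0.37473662  0.4943827   0.00798622]
```

View pics/g2.png

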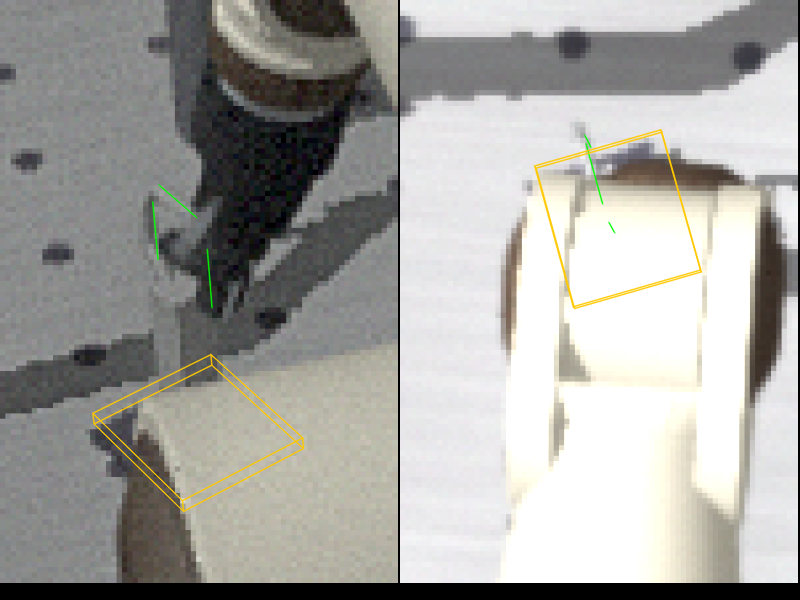

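In the side view the bracket hangs lifted clear in the fingers, with the foot corner at about (95,430). It sits some 10 mm left of where a rigid lift would put it. I'll lift it to a staging point beside the hook and measure its eye there before threading.

```bash
python3 -c "
from h import *
rows([(425,60,215),(635,108,218)])"
```

```text
t 25.1 tcp [411.2  57.6 135.1] rot [ 2.6 73.9 43.4] q [  0.5 -27.8 -29.8  76.1  10.9 -39.1] F [ 0.6  0.4 -5.5] op 3.2
-> [425.  60. 215.] shift [-74.  -6.  34.] step 81
-> [635. 108. 218.] shift [ -25. -107.  218.] step 215
```

```bash
python3 -m jog '-15 -1 6 0; -40 -3 18 0; -65 -5 30 0; -74 -8 45 0; -67 -22 68 0; -60 -40 100 0; -51 -58 132 0; -44 -72 160 0' | head -1; python3 -m jog '4 -8 14 0; 10 -18 34 0; 15 -26 48 0; 18 -32 55 0; 19 -35 58 0; 19 -35 58 0; 19 -35 58 0; 19 -35 58 0'; python3 -c "
from models import *
o,R=obs();print('stand',ws(o['ee_pos']*1e3))
S=camera('side');T=camera('top')
cv2.imwrite('pics/s_stage.png',S['color'][:,:,::-1])
im=np.zeros((600,800,3),np.uint8)
d=o['ee_pos']-np.array([.411,.058,.1118])
for c,x0,y0,w,h,X,Y,k in((S,185,180,110,130,0,0,4.6),(T,180,150,145,130,510,0,2),(T,180,150,145,130,510,300,2)):
    a=cv2.resize(c['color'][y0:y0+h,x0:x0+w,::-1],None,fx=k,fy=k,interpolation=3);a=cv2.convertScaleAbs(a,alpha=1.5)
    P=BR+[d[0],d[1],0];up=lambda E:[tuple((q[0],q[1],q[2]+d[2]) for q in e) for e in E]
    if Y==0: draw(a,c,P,up(br[-3:]),(0,255,0),x0,y0,k);draw(a,c,P,up(br[:12]),(0,200,255),x0,y0,k)
    im[Y:Y+a.shape[0],X:X+a.shape[1]]=a[:, :800-X]
cv2.imwrite('pics/g3.png',im)"
```

```text
time: 26.1
time: 27.1
ee_pos: [0.6345, 0.1084, 0.2175]
tcp_rot: [2.7, 73.9, 43.5]
wrist_force: [-0.0, 0.6, -5.5]
opening: 0.0033
t 27.1 tcp [634.5 108.4 217.5] rot [ 2.7 73.9 43.5] q [  5.3   4.1   6.   79.1   9.9 -34.3] F [-0.   0.6 -5.5] op 3.3
stand [-72.4  30.4 217.5]
```

View pics/g3.png

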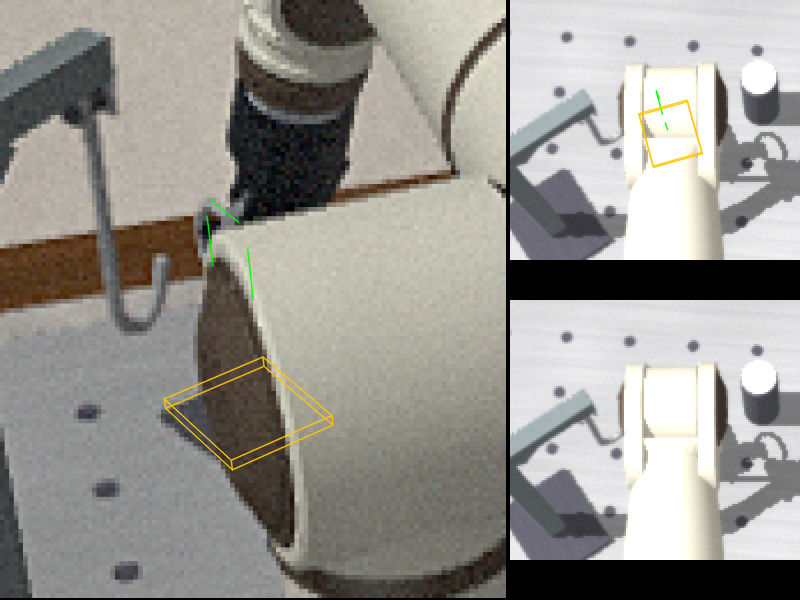

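The picture shows the hook hanging straight, with its bottom at (131,325) and tip end at (162,255). The bracket's eye is at (203,225) and its foot corner at (164,413), about 1.5 px left of the rigid-lift prediction. I'll check the numbers against the hook model.

```bash
python3 -c "
from models import *
S=camera('side');o=status.get_obs();d=o['ee_pos']-np.array([.411,.058,.1118])
im=cv2.imread('pics/s_stage.png').astype(int)
P=lambda *q:proj(S,sw(*q)/1e3 if True else 0)[0].round(1)
print('J bottom',P(-2.5,0,220),'tip top',P(-25,0,265),'shank300',P(20,0,300))
B=W(BR,[(0,-.026,.115),(0,-.026,.15),(0,-.018,.166),(0,.018,.166),(-.04,-.045,0),(.04,-.045,0),(.04,-.045,.008)])+d
print('model leg bottom/top, bar far/near, foot',proj(S,B).round(1).tolist())
g=im.mean(2).astype(int)
print('ring rows 222..238 cols 224..242');print(g[221:239,224:243])
print('hook row 245,240',g[245,205:228],g[236,212:228],g[222,203:214])
print('hook col213',g[240:256,213])
print('foot rows 262-282 cols 216-232');print(g[262:284:2,216:234])
"
```

```text
J bottom [217.3 251.9] tip top [220.7 235.7] shank300 [208.8 232.6]
model leg bottom/top, bar far/near, foot [[231.0, 236.5], [229.9, 226.9], [230.7, 223.5], [236.8, 228.3], [242.3, 259.5], [220.9, 268.7], [220.6, 266.6]]
ring rows 222..238 cols 224..242
[[122 118 118 117 116 115 121 120 119 123 122  25  15  23  42  22  19   4
   27]
 [117 118 123 119 120 118 112 116 120 125 103  22   2  33  67  36  22  14
   14]
 [116 121 119 118 116 108  98 100 115 128 104  33  43  66  42  21   9   9
   10]
 [119 119 119 119 106 101 104 109 104 118 123  57  85  96  29  18  11  26
    4]
 [121 125 121 118 103  64  67 108 110 111  84  80  86  85  24   9   7  17
   27]
 [113 112 114  96  72  55  40  59  93 108  83  78  82  64   9   6   9  12
    8]
 [ 54  28  24  79  62  57  26  20  37  80  85  79  58  20  12   0  36  37
   51]
 [ 36  35  33  80  71  29  10  11   8  82  76  79  40  35  74  68  91  90
  106]
 [ 47  45  37  70  60   3  10  16  50  84  94  91  93  93 129 127 133 129
  130]
 [ 36  33  35  66  37  10   5  65 108 114 126 130 125 132 129 124 124 129
  128]
 [ 37  40  36  63  64  24  19 124 1
[... 1072 characters left out ...]
 79  41  36  34  37  47]
 [ 97  97  97  97 102  94 101  97  98  89  85  68  50  33  37  37  40  37]
 [ 93  94 101 100  90  92  64  60  43  49  51  46  50  49  37  42  34  41]
 [ 98  96  99  78  49  45  45  55  49  56  51  49  48  46  41  42  40  42]
 [ 97  97  95 106  89  71  59  46  49  52  54  53  52  49  46  41  42  39]
 [ 96  95 101  96  98  96  92  91  53  38  45  49  54  50  47  43  34  36]
 [ 97  94  93  99  92  97  95 104 101  96  88  52  44  38  51  45  34  43]
 [ 93 100  99  97  97  96  97  95  97  97  99 105  96  84  60  41  41  35]
 [ 95  99  94  93  96 100  91  91  95  94  94  99  94  97  97  97  87  41]
 [ 90  95  95  94  94  95  95  98  98  98  98  94  95  94  98  98 100  93]]
```

The hook model and the bracket both sit about 1 px left of prediction. Relative to the hook, then, the eye is within 2–3 mm of plan, with a slight sag tilt. I'm threading it in now, in short checked steps.

```bash
python3 -m jog '-0.2 10 0 0; -0.4 20 -0.1 0; -0.6 29 -0.2 0; -0.8 38 -0.3 0; -0.9 45 -0.3 0; -0.9 50 -0.3 0; -0.9 54 -0.3 0; -0.9 58 -0.3 0'|tail -3;  python3 -m jog '0 3 0 0; 0 6 0 0; 0 9 0 0; 0 10 0 0; 0 10 0 0; 0 10 0 0; 0 10 0 0; 0 10 0 0'; python3 -c "
from h import *
o,R=obs();print('stand',ws(o['ee_pos']*1e3),'eye~',ws(o['ee_pos']*1e3)+[-9,-28,49.5])
ims=[camera('side')['color'] for i in range(4)]
cv2.imwrite('pics/th.png',ims[-1][:,:,::-1]);g=np.array(ims).mean(3).astype(int)
print(g[-1][218:256:2,203:238])"
```

```text
tcp_rot: [2.8, 73.9, 43.5]
wrist_force: [-0.5, 1.2, -4.8]
opening: 0.0029
time: 29.25
ee_pos: [0.5899, 0.1594, 0.2188]
tcp_rot: [2.8, 73.9, 43.6]
wrist_force: [1.2, -0.0, -5.4]
opening: 0.003
t 29.25 tcp [589.9 159.4 218.8] rot [ 2.8 73.9 43.6] q [ 11.2  -1.2   0.7  78.2   8.5 -28.6] F [ 1.2 -0.  -5.4] op 3.0
stand [ -4.6  32.8 218.8] eye~ [-13.6   4.8 268.3]
[[115 100  72  54  73 110 123 118 118 118 118 117 120 118 121 125  62  16
   18  12  23  20  29  20  24  17  23  20  23  25  25  16  10   9  14]
 [119 103  77  60  57 103 124 120 118 117 118 112 116 114 125 102  50  20
   15  17  19  27  22  10  20  20  18  14  13  22   9  11   3  20   7]
 [114 115  87  60  48  96 120 119 122 116 115 123 118 120 118 132  74  23
   14  25  19  19  19  10  17  15  17  19  22   7  21   7  20  25  16]
 [118 120  97  71  50  69 108 124 121 119 115 119 117 115 121 126  97  42
    7  21  16  10  23  21  22  22   3  20   8   7   0  21   1  16  12]
 [116 115 100  74  59  63 109 126 121 118 117 117 121 123 120 130 129 111
   45  10  21  22  29  26  15  27  17  14  14  19   9  28  16  25  12]
 [114 119 115
[... 1317 characters left out ...]
  78  56  66 105 114  96 102  93  82  40   5   6
   12  12  10  27   4   6  16   4  18   4  47  17  75 109 107  92  93]
 [110 111 110 105 109 105  81  61  49  72 100 107 107 113  92  67  85  77
   47  12  15  10  14  14  15  13  19  14  20  60  98 100  95  88  97]
 [112 100  97 104  98  98  94  72  56  54  49  46  49  60  58  72  64  88
   72  49  15  21   0  10  25  62  63  10  41  85 104  96  97 101 114]
 [ 98  96  97  94  98 100 100  99  91  68  71  72  71  70  83  64  53  73
   71  33  16  19  15  17  44  66  50   5  71 100  98  97  93 109 111]
 [ 97  96 100  97 101 100  98  97 100 103 104  99  92  64  56  53  57  47
   58  27  16  25  18   7  55  64  18  26  80  97 100  91  96 113 106]]
```

```bash
python3 -m jog '0 6 0 0; 0.3 12 0.3 0; 5 12 -1.1 0; 10 12 -2.5 0; 15 12 -3.9 0; 20 12 -5.3 0; 25 12 -6.7 0; 25 12 -6.7 0'|tail -4;python3 -c "
from h import *
o,R=obs();print('eye~',ws(o['ee_pos']*1e3)+[-9,-28,49.5],o['torque'])"
```

```text
ee_pos: [0.5819, 0.169, 0.1925]
tcp_rot: [2.9, 74.0, 43.6]
wrist_force: [0.2, 1.1, -5.1]
opening: 0.0034
t 30.45 tcp [581.9 169.  192.5] rot [ 2.9 74.  43.6] q [ 12.3  -2.3  -3.3  75.2   8.3 -27.5] F [ 0.2  1.1 -5.1] op 3.4
eye~ [ -1.1   4.9 242. ] [-0.41406414  0.50430583 -0.00874427]
```

```bash
python3 -m jog '2 0 -0.6 0; 4 0 -1.1 0; 6 0 -1.7 0; 7.5 0 -2.1 0; 9 0 -2.5 0; 10.5 0 -2.9 0; 11.5 0 -3.2 0; 11.5 0 -3.2 0'|tail -4;python3 -c "
from h import *
o,R=obs();print('eye~',ws(o['ee_pos']*1e3)+[-9,-28,49.5],o['torque'])
S=camera('side');o,R=obs()
a=cv2.resize(S['color'][185:320,170:270,::-1],None,fx=4.4,fy=4.4,interpolation=3);cv2.imwrite('pics/l.png',cv2.convertScaleAbs(a,alpha=1.5))"
```

```text
ee_pos: [0.5826, 0.1695, 0.1821]
tcp_rot: [2.6, 73.8, 43.4]
wrist_force: [-0.4, 0.2, 1.4]
opening: 0.0033
t 31.45 tcp [582.6 169.5 182.1] rot [ 2.6 73.8 43.4] q [ 12.3  -2.4  -4.6  73.8   8.3 -27.4] F [-0.4  0.2  1.4] op 3.3
eye~ [ -1.2   4.1 231.6] [-0.11102399 -0.00773744 -0.02757383]
t 31.5 tcp [582.5 169.4 182. ] rot [ 2.6 73.8 43.4] q [ 12.3  -2.4  -4.6  73.8   8.3 -27.4] F [-0.2  0.   2.4] op 3.3
```

The wrist force went from −5 N to about +2 N with the eye at 231 mm, so the hook carries the bracket. I'm opening in place and watching the wrist.

```bash
python3 -m jog '0 0 0 0; 0 0 0 0; 0 0 0 0; 0 0 0 0; 0 0 0 0; 0 0 0 0; 0 0 0 0; 0 0 0 0' 0.45|tail -3;python3 -c "
from h import *
o,R=obs()
ims=[camera('side')['color'] for i in range(9)]
np.save('rel.npy',np.array(ims))
g=np.array(ims).mean(3)
print([int((abs(x-g[0])[200:320,185:262]>25).sum()) for x in g])
im=[cv2.resize(ims[i][190:310,175:275],None,fx=2.6,fy=2.6,interpolation=3) for i in (0,4,8)]
cv2.imwrite('pics/rel.png',cv2.convertScaleAbs(np.hstack(im)[:,:,::-1],alpha=1.5))"
```

```text
tcp_rot: [2.8, 73.9, 43.6]
wrist_force: [-0.5, 0.1, 0.6]
opening: 0.0382
t 32.5 tcp [582.1 169.3 181.2] rot [ 2.8 73.9 43.6] q [ 12.3  -2.3  -4.6  73.9   8.3 -27.4] F [-0.5  0.1  0.6] op 38.2
[0, 42, 74, 66, 45, 30, 87, 205, 280]
```

```bash
python3 -m jog '0 0 0 0; 0 0 0 0; 0 0 0 0; -4 0 -14 0; -10 1 -34 0; -16 2 -56 0; -22 2 -76 0; -28 3 -96 0' 1|tail -3;python3 -c "
from h import *
o,R=obs()
ims=[camera('side')['color'] for i in range(20)]
np.save('rel2.npy',np.array(ims))
g=np.array(ims).mean(3)
print([int((abs(x-g[0])[200:320,185:262]>25).sum()) for x in g])
f=lambda x,r:np.float32(x[r])
for n,r in(('hook',np.s_[205:245,195:225]),('foot',np.s_[255:300,185:240])):
    print(n,[tuple(np.round(cv2.phaseCorrelate(f(g[0],r),f(x,r))[0],1)) for x in g[1::2]])
im=[cv2.resize(ims[i][190:310,175:275],None,fx=2.6,fy=2.6,interpolation=3) for i in (0,8,16)]
cv2.imwrite('pics/rel2.png',cv2.convertScaleAbs(np.hstack(im)[:,:,::-1],alpha=1.5))"
```

```text
tcp_rot: [2.7, 73.9, 43.5]
wrist_force: [-0.6, 0.6, 0.0]
opening: 0.0858
t 33.95 tcp [503.4 105.3 181.6] rot [ 2.7 73.9 43.5] q [  6.5 -14.1 -15.   76.2   9.6 -33.2] F [-0.6  0.6  0. ] op 85.8
[0, 114, 59, 94, 154, 185, 182, 190, 189, 189, 184, 207, 263, 285, 315, 309, 307, 283, 212, 171]
hook [(np.float64(-0.1), np.float64(-0.0)), (np.float64(-0.1), np.float64(-0.2)), (np.float64(-0.1), np.float64(-0.1)), (np.float64(-0.0), np.float64(-0.1)), (np.float64(0.1), np.float64(-0.1)), (np.float64(0.3), np.float64(-0.1)), (np.float64(0.5), np.float64(0.0)), (np.float64(0.6), np.float64(-0.0)), (np.float64(0.5), np.float64(-0.1)), (np.float64(0.2), np.float64(-0.0))]
foot [(np.float64(0.0), np.float64(0.3)), (np.float64(-0.3), np.float64(0.1)), (np.float64(-0.4), np.float64(0.3)), (np.float64(-0.3), np.float64(0.6)), (np.float64(-0.2), np.float64(0.8)), (np.float64(0.0), np.float64(0.9)), (np.float64(0.3), np.float64(0.8)), (np.float64(0.3), np.float64(0.7)), (np.float64(0.3), np.float64(0.6)), (np.float64(0.1), np.float64(0.6))]
```

View pics/rel2.png

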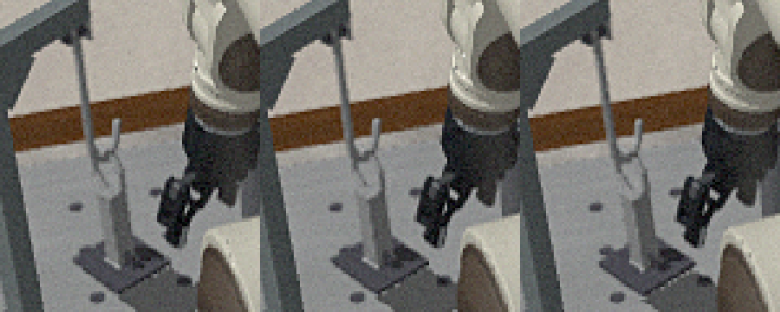

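The bracket hangs on the hook by its eye, with the hook straight and the foot plate level, and the gripper is clear. It only sways about a pixel. That was my last picture, so from here I'll check numerically.

Next is the small flap.

```bash
cat >> h.py <<'E'
CP=(578.,-251.,.1761)
cw=lambda x,y,z:sw(x,y,z,CP)
E
python3 -c "
from h import *
rows([cw(0,y,z) for y,z in((150,185),(135,165),(104,168),(95,175),(74,178),(54,170),(39,154),(32,138),(30,127))])"
```

```text
t 34.95 tcp [504.6 106.1 181.6] rot [ 2.8 73.9 43.6] q [  6.6 -14.  -14.8  76.2   9.6 -33.1] F [-0.4  0.1 -0.2] op 85.6
-> [ 551.72131532 -103.31983637  185.        ] shift [ -34. -189.  -96.] step 215
-> [ 554.34918378 -118.08785273  165.        ] shift [ -17. -202. -109.] step 25
-> [ 559.78011195 -148.60841988  168.        ] shift [ -25. -229. -123.] step 31
-> [ 561.35683303 -157.4692297   175.        ] shift [ -33. -236. -125.] step 11
-> [ 565.03584889 -178.14445261  178.        ] shift [ -39. -254. -135.] step 21
-> [ 568.53967351 -197.83514109  170.        ] shift [ -34. -272. -147.] step 22
-> [ 571.16754198 -212.60315745  154.        ] shift [ -21. -285. -159.] step 22
-> [ 572.3938806  -219.49489842  138.        ] shift [  -7. -291. -167.] step 17
-> [ 572.74426306 -221.46396727  127.        ] shift [   4. -293. -171.] step 11
```

```bash
python3 -m jog '-9 -47 -24 0; -17 -94 -48 0; -26 -142 -72 0; -34 -189 -96 0; -34 -189 -96 0; -17 -202 -109 0; -21 -215 -116 0; -25 -229 -123 0' 0 30|tail -3;python3 -c "
from h import *
o,R=obs();print(ws(o['ee_pos']*1e3,CP))
rows([cw(0,y,z) for y,z in((95,175),(74,178),(54,170),(39,154),(32,138),(30,130))])"
```

```text
tcp_rot: [2.8, 73.9, 43.7]
wrist_force: [-0.4, 0.4, 0.7]
opening: 0.0004
t 35.95 tcp [ 559.8 -149.   168.5] rot [ 2.8 73.9 43.7] q [-22.    0.7  -2.6  79.9  14.6 -62. ] F [-0.4  0.4  0.7] op 0.4
[ -0.  103.6 168.5]
t 35.95 tcp [ 559.8 -149.   168.5] rot [ 2.8 73.9 43.7] q [-22.    0.7  -2.6  79.9  14.6 -62. ] F [-0.4  0.4  0.7] op 0.4
-> [ 561.35683303 -157.4692297   175.        ] shift [-8. -7. -2.] step 11
-> [ 565.03584889 -178.14445261  178.        ] shift [-14. -25. -12.] step 21
-> [ 568.53967351 -197.83514109  170.        ] shift [ -9. -43. -24.] step 22
-> [ 571.16754198 -212.60315745  154.        ] shift [  4. -56. -36.] step 22
-> [ 572.3938806  -219.49489842  138.        ] shift [ 18. -62. -43.] step 17
-> [ 572.74426306 -221.46396727  130.        ] shift [ 26. -64. -47.] step 8
```

```bash
python3 -m jog '-8 -7 -2 0; -14 -25 -12 0; -9 -43 -24 0; 4 -56 -36 0; 18 -62 -43 0; 26 -64 -47 0; 26 -64 -47 0; 26 -64 -47 0' |tail -3;python3 -m jog '1 0 -0.3 0; 2 0 -0.6 0; 3 0 -0.9 0; 4 0 -1.1 0; 4 0 -1.1 0; 4 0 -1.1 0; 4 0 -1.1 0; 4 0 -1.1 0' |tail -3;python3 -c "
from h import *
o,R=obs();print(ws(o['ee_pos']*1e3,CP))"
```

```text
tcp_rot: [2.7, 73.9, 43.5]
wrist_force: [0.7, -0.2, -0.0]
opening: -0.0001
tcp_rot: [2.7, 73.9, 43.4]
wrist_force: [-2.7, 0.3, 5.4]
opening: -0.0003
t 37.95 tcp [ 572.8 -221.6  126. ] rot [ 2.7 73.9 43.4] q [-28.2   7.2  -0.5  77.1  15.3 -68.3] F [-2.7  0.3  5.4] op -0.3
[  0.   29.9 126. ]
```

```bash
python3 -m jog '0.5 0 0 0; 1 0 -0.3 0; 1.5 0 -0.4 0; 1.5 0 -0.4 0; 1.5 0 -0.4 0; 1.5 0 -0.4 0; 1.5 0 -0.4 0; 1.5 0 -0.4 0' |tail -3;python3 -c "
from h import *
o,R=obs();print(ws(o['ee_pos']*1e3,CP))
rows([cw(0,y,z) for y,z in((30,140),(0,265),(-120,265),(-175,250),(-175,190))])"
```

```text
tcp_rot: [2.4, 73.9, 43.2]
wrist_force: [-4.9, 0.9, 12.9]
opening: -0.0003
t 38.95 tcp [ 572.9 -221.6  125.6] rot [ 2.4 73.9 43.2] q [-28.2   7.1  -0.6  77.   15.3 -68.3] F [-4.9  0.9 12.9] op -0.3
[  0.2  29.8 125.6]
t 38.95 tcp [ 572.9 -221.6  125.6] rot [ 2.4 73.9 43.2] q [-28.2   7.1  -0.6  77.   15.3 -68.3] F [-4.9  0.9 12.9] op -0.3
-> [ 572.74426306 -221.46396727  140.        ] shift [-14.   0.   4.] step 14
-> [ 578. -251.  265.] shift [-138.  -24.   24.] step 129
-> [ 599.02294775 -369.14413091  265.        ] shift [-157. -127.  -35.] step 120
-> [ 608.65846547 -423.29352424  250.        ] shift [-151. -174.  -66.] step 57
-> [ 608.65846547 -423.29352424  190.        ] shift [ -93. -175.  -82.] step 60
```

The small flap is flat: pressing 1.5 mm further only raised the force, to 13 N. Now I'm going over to the outside of the large flap.

```bash
python3 -m jog '-14 0 4 0; -60 -9 12 0; -105 -18 18 0; -138 -30 20 0; -147 -78 -8 0; -157 -127 -35 0; -151 -174 -66 0; -115 -175 -76 0' |tail -3;python3 -c "
from h import *
o,R=obs();print(ws(o['ee_pos']*1e3,CP))
rows([cw(0,y,z) for y,z in((-170,190),(-127,189),(-95,205),(-66,205),(-38,193),(-16,172),(-7,150),(-3,135))])"
```

```text
tcp_rot: [2.6, 73.9, 43.2]
wrist_force: [0.4, -0.0, -1.2]
opening: -0.0
t 39.95 tcp [ 610.4 -428.8  208.1] rot [ 2.6 73.9 43.2] q [-41.1  31.8  39.9  96.5  16.  -81.5] F [ 0.4 -0.  -1.2] op -0.0
[   0.8 -180.7  208.1]
t 39.95 tcp [ 610.4 -428.8  208.1] rot [ 2.6 73.9 43.2] q [-41.1  31.8  39.9  96.5  16.  -81.5] F [ 0.4 -0.  -1.2] op -0.0
-> [ 607.78250931 -418.37085212  190.        ] shift [19.  9. -0.] step 21
-> [ 600.24928637 -376.03587188  189.        ] shift [26. 46. 20.] step 43
-> [ 594.64316697 -344.5307703   205.        ] shift [16. 74. 40.] step 36
-> [ 589.56262126 -315.979272    205.        ] shift [20. 99. 54.] step 29
-> [ 584.65726679 -288.41230812  193.        ] shift [ 36. 123.  65.] step 30
-> [ 580.8030597  -266.75255079  172.        ] shift [ 59. 142.  70.] step 30
-> [ 579.22633862 -257.89174097  150.        ] shift [ 82. 149.  68.] step 24
-> [ 578.52557369 -253.95360327  135.        ] shift [ 97. 152.  66.] step 16
```

```bash
python3 -m jog '19 9 0 0; 24 36 15 0; 20 60 30 0; 16 74 40 0; 20 99 54 0; 36 123 65 0; 59 142 70 0; 82 149 68 0' |tail -3;python3 -m jog '7 1 -1 0; 13 2 -2 0; 15 3 -2.4 0; 17 3 -3 0; 19 3 -3.5 0; 19 3 -3.5 0; 19 3 -3.5 0; 19 3 -3.5 0' |tail -3;python3 -c "
from h import *
o,R=obs();print(ws(o['ee_pos']*1e3,CP))"
```

```text
tcp_rot: [2.5, 73.9, 43.3]
wrist_force: [0.5, 0.4, -0.2]
opening: 0.0001
tcp_rot: [2.7, 73.9, 43.5]
wrist_force: [0.3, 0.4, 0.2]
opening: -0.0003
t 41.95 tcp [ 576.6 -248.8  134. ] rot [ 2.7 73.9 43.5] q [-30.3   9.6   3.2  78.9  15.4 -70.4] F [0.3 0.4 0.2] op -0.3
[ -1.    2.4 134. ]
```

```bash
python3 -m jog '1 0 -0.3 0; 2 0 -0.6 0; 3 0 -0.9 0; 3.5 0 -1 0; 4 0 -1.1 0; 4 0 -1.1 0; 4 0 -1.1 0; 4 0 -1.1 0' |tail -3;python3 -c "
from h import *
o,R=obs();print(ws(o['ee_pos']*1e3,CP))
T=camera('top');g=cv2.cvtColor(T['color'],cv2.COLOR_RGB2HSV)
for y,z in((-75,125),(-115,225),(-105,225)):print(y,proj(T,np.array([cw(-87,y,z),cw(87,y,z)])/1e3).round(0).tolist())"
```

```text
tcp_rot: [2.5, 73.9, 43.3]
wrist_force: [-2.8, 1.3, 7.0]
opening: -0.0002
t 42.95 tcp [ 576.7 -248.7  130.9] rot [ 2.5 73.9 43.3] q [-30.3   9.6   2.8  78.5  15.5 -70.4] F [-2.8  1.3  7. ] op -0.2
[ -0.9   2.5 130.9]
-75 [[402.0, 274.0], [395.0, 220.0]]
-115 [[420.0, 267.0], [412.0, 210.0]]
-105 [[417.0, 267.0], [409.0, 210.0]]
```

```bash
python3 -m jog '0.7 0 0 0; 1.5 0 -0.4 0; 1.5 0 -0.4 0; 1.5 0 -0.4 0; 1.5 0 -0.4 0; 1.5 0 -0.4 0; 1.5 0 -0.4 0; 1.5 0 -0.4 0' |tail -2;python3 -c "
from h import *
o,R=obs()
rows([cw(0,0,240),(380,-200,330),(330,-330,360)])"
```

```text
wrist_force: [-5.9, 2.5, 14.6]
opening: 0.0
t 44.0 tcp [ 576.8 -248.7  130.5] rot [ 2.3 73.8 43.1] q [-30.3   9.5   2.7  78.4  15.5 -70.4] F [-5.9  2.5 14.6] op 0.0
t 44.0 tcp [ 576.8 -248.7  130.5] rot [ 2.3 73.8 43.1] q [-30.3   9.5   2.7  78.4  15.5 -70.4] F [-5.9  2.5 14.6] op 0.0
-> [ 578. -251.  240.] shift [-105.   -1.   30.] step 109
-> [ 380. -200.  330.] shift [-222.  168.  -57.] step 223
-> [ 330. -330.  360.] shift [-286.  103. -167.] step 142
```

```bash
python3 -m jog '-25 0 7 0; -65 0 19 0; -105 -1 30 0; -140 50 5 0; -175 100 -22 0; -205 145 -45 0; -222 150 -75 0; -250 130 -110 0' |tail -4;python3 -c "
from models import *
o,R=obs()
T=camera('top');cv2.imwrite('pics/fin_t.png',T['color'][:,:,::-1])
S=[camera('side')['color'] for i in range(24)];cv2.imwrite('pics/fin_s.png',S[-1][:,:,::-1]);np.save('fin.npy',np.array(S))
g=np.array(S).mean(3)
for n,r in(('hook',np.s_[205:245,195:225]),('foot',np.s_[255:300,185:240])):
    print(n,[tuple(float(v) for v in np.round(cv2.phaseCorrelate(np.float32(g[0][r]),np.float32(x[r]))[0],1)) for x in g[1::2]])
t0=cv2.imread('pics/t2.png')
t=T['color'][:,:,::-1]
for n,P in (('carton top centre area',[cw(x,y,127) for x in(-70,0,70) for y in(-60,-30,0,20)]),('small exposed',[cw(x,y,122) for x in(-70,0,70) for y in(45,65)]),('old large flap',[cw(x,-110,200) for x in(-60,0,60)]),('old small flap',[cw(x,85,170) for x in (-60,0,60)])):
    q=proj(T,np.array(P)/1e3).round().astype(int);print(n,'before',[t0[b,a].tolist() for a,b in q],'now',[t[b,a].tolist() for a,b in q])
"
```

```text
ee_pos: [0.3596, -0.2663, 0.3413]
tcp_rot: [2.2, 73.9, 43.1]
wrist_force: [1.2, -0.5, 0.5]
opening: -0.0001
t 45.0 tcp [ 359.6 -266.3  341.3] rot [ 2.2 73.9 43.1] q [-46.7  -6.4  10.1 106.4  16.1 -87.6] F [ 1.2 -0.5  0.5] op -0.1
hook [(0.0, -0.1), (-0.0, -0.0), (0.1, 0.0), (-0.1, -0.0), (-0.1, -0.1), (-0.3, -0.1), (-0.3, 0.1), (-0.4, 0.0), (-0.3, -0.1), (-0.2, -0.0), (-0.1, -0.1), (0.1, -0.1)]
foot [(0.0, 0.6), (0.1, 0.6), (0.1, 0.7), (-0.1, 0.5), (-0.2, 0.3), (-0.4, 0.3), (-0.5, 0.3), (-0.5, 0.2), (-0.3, 0.4), (-0.2, 0.3), (-0.0, 0.6), (0.0, 0.6)]
carton top centre area before [[72, 131, 175], [66, 126, 168], [72, 132, 175], [69, 129, 171], [36, 64, 87], [147, 147, 146], [44, 70, 94], [82, 82, 81], [68, 125, 167], [65, 121, 162], [70, 127, 172], [70, 128, 171]] now [[68, 125, 168], [69, 123, 167], [70, 129, 173], [72, 132, 173], [68, 126, 168], [68, 125, 166], [66, 124, 166], [71, 132, 176], [72, 132, 174], [74, 132, 175], [69, 129, 172], [71, 133, 177]]
small exposed before [[42, 74, 100], [42, 73, 101], [37, 67, 91], [37, 67, 90], [46, 81, 111], [38, 73, 96]] now [[69, 125, 167], [74, 135, 180], [70, 128, 173], [67, 126, 168], [70, 131, 172], [68, 128, 171]]
old large flap before [[67, 119, 159], [62, 113, 153], [72, 119, 156]] now [[78, 76, 75], [78, 78, 79], [148, 147, 146]]
old small flap before [[42, 77, 104], [62, 104, 140], [47, 82, 111]] now [[153, 152, 153], [154, 151, 152], [149, 148, 148]]
```

```bash
for i in 1 2 3 4 5; do python3 -m jog '0 0 0 0; 0 0 0 0; 0 0 0 0; 0 0 0 0; 0 0 0 0; 0 0 0 0; 0 0 0 0; 0 0 0 0' >/dev/null; done; python3 -c "
from h import *
o,R=obs()
a=cv2.imread('pics/top0.png',0).astype(np.float32);t2=cv2.imread('pics/t2.png',0).astype(np.float32);b=camera('top')['color'][:,:,::-1];b=cv2.cvtColor(b,cv2.COLOR_BGR2GRAY).astype(np.float32)
for n,r in(('can',np.s_[170:225,285:325]),('hammer',np.s_[270:360,140:190]),('brush',np.s_[285:360,400:440])):
    print(n,[(np.round(cv2.phaseCorrelate(x[r],b[r])[0],2).tolist(),int((abs(x[r]-b[r])>30).sum())) for x in(a,t2)])
S=[camera('side')['color'] for i in range(24)]
g=np.array(S).mean(3)
for n,r in(('hook',np.s_[205:245,195:225]),('foot',np.s_[255:300,185:240])):
    print(n,[tuple(float(v) for v in np.round(cv2.phaseCorrelate(np.float32(g[0][r]),np.float32(x[r]))[0],1)) for x in g[1::2]])
obs()"
```

```text
t 51.25 tcp [ 361.1 -267.   339.6] rot [ 2.8 73.9 43.6] q [-46.6  -6.2  10.1 106.3  16.1 -87.4] F [0.1 0.1 0.1] op -0.1
can [([0.0, 0.03], 0), ([-0.03, 0.06], 0)]
hammer [([-0.02, 0.06], 0), ([-0.03, -0.02], 0)]
brush [([28.64, -7.39], 2259), ([134.19, -12.78], 2233)]
hook [(0.0, 0.0), (0.1, 0.2), (0.2, 0.1), (0.1, 0.1), (0.1, 0.1), (-0.1, 0.0), (-0.2, 0.1), (-0.2, 0.0), (-0.2, 0.0), (-0.3, 0.1), (-0.1, 0.1), (0.1, -0.0)]
foot [(0.1, 0.7), (0.2, 0.7), (0.2, 0.7), (0.2, 0.8), (0.0, 0.7), (-0.2, 0.5), (-0.2, 0.3), (-0.2, 0.4), (-0.2, 0.4), (-0.2, 0.4), (-0.1, 0.5), (0.2, 0.6)]
t 52.5 tcp [ 361.1 -267.   339.7] rot [ 2.8 73.9 43.6] q [-46.6  -6.2  10.1 106.3  16.1 -87.4] F [0.7 0.8 0.4] op -0.1
```

```bash
python3 -c "
from h import *
bot.job_done();print(status.get_obs()['time'])"
```

```text
the job is handed in; nothing more can be done
the job is handed in; nothing more can be done
```

I did all the steps in the order asked and handed the job in at about 52.5 s of the 72 s allowed.

- **Hook:** I steadied it with the shut fingers as a stop, then drew them back slowly. Afterwards its position in the images changed by less than 0.1 px.
- **Bracket:** I pinched it by one leg of its eye, not on the tube as suggested, because the moves don't tilt the tool directly. By pushing at the reach limits I got a 16° lean, which kept the wrist clear of the boom. I threaded the eye over the hook tip and released it once the hook carried the weight. The last picture, right after the release, shows it hanging by its eye.
- **Bracket sway:** At hand-in the hook and foot plate still moved about ±0.25 px, roughly 1 mm. That is small and slowly dying down, but not zero.
- **Carton:** I folded the small flap first, then the large one over it, and each met a firm stop at the height expected for lying flat. In the top camera the carton top is now evenly brown and the spots where both flaps stood show bare table.
- **Bystanders:** The can and hammer show no change in the images. My check of the brush failed because the arm hid it in the last picture. No move went near it.

The first threading pass at the hook stopped 27 mm off because a fast move fell short, so I backed out and came in again. I saw no sign of harmful contact, and the highest wrist force I read was about 16 N.

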